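# Spin the decorating turntable and stop it on its mark

### The job

Check that the washed decorating turntable runs freely and park it: flick its disc spinning with a fingertip (either way round), let go, and let the peg on the disc sweep past the fixed pointer by itself at least once. On a later pass, while it is still turning on its own, brake it with a fingertip laid on the flat top of the disc, never by blocking or pushing the peg there and never by turning the disc into place under the finger, so that it stops with the peg at the pointer; finish with the fingertip still resting on the disc, holding it there. Do not grasp, lift or shift the turntable, and leave the other things on the bench alone.

Things in the scene. Friction and masses are not known exactly. Their poses are not given: they have to be found in the camera images.
- turntable: Stand of a cake-decorating turntable, 2.4 kg, loose on the bench: round grey foot 190 mm across. Origin: centre of its underside, on the disc's axis. Its +x points to the pointer, on the side away from the robot: an upright dark steel strip 34 mm wide, 154 to 160 mm from the axis, with a tongue pointing inwards, tip 125 mm from the axis, 88 to 94 mm above the bench.
- disc_centre (a point): Centre of the flat top of the disc, 78 mm above the bench. The disc is white plastic, 260 mm across, 12 mm thick, with a flush steel cap in the middle and thin moulded rings. A fingertip pressed lightly on its top (1 N is enough, 20 N does no harm) stops it almost at once and holds it.
- wheel (a joint): Angle of the disc on its stand, rad, unlimited; grows counter-clockwise seen from above; 0 or any whole turn = peg at the pointer; starts at 2.2 to 4.1. Free bearing, inertia about 0.007 kg m2: left alone it loses about 12 percent of its speed plus 0.08 rad/s each second, so a flick of 2.5 rad/s coasts about two turns, one of 4 rad/s over three.
- peg: Upright dark steel registration peg fixed on the disc, the only thing standing on it: 20 mm diameter, 28 mm high, its axis 108 mm from the disc's axis. Origin: centre of its foot, on the disc's top. It starts on the robot's side of the disc, away from the pointer. It can be pushed sideways with a fingertip to flick the disc.
- home (a point): The point on the peg's circle (108 mm from the axis, at the height of the disc's top) opposite the pointer's tip, fixed to the stand: the peg's foot must stop here.
- bowl: Steel bowl, 120 mm across, 55 mm high, loose on the bench; leave alone. Origin: centre of its underside.
- spatula: Spatula with a wooden handle lying on the bench, 280 mm long, loose; leave alone. Origin: under its middle.
- cake_ring: Open steel ring, 90 mm across, 45 mm high, loose; leave alone. Origin: centre of its underside.
- spray_bottle: Clear plastic bottle, 60 mm across, 150 mm high, loose; leave alone. Origin: centre of its underside.
- cup: Black plastic cup, 64 mm across, 60 mm high, loose; leave alone. Origin: centre of its underside.
- jar: Amber glass jar with a steel lid, 70 mm across, 80 mm high, loose; leave alone. Origin: centre of its underside.

How it is judged:
By the outcome, as a careful person would: the job done as asked, in the order asked, and still so for the second after the job is handed in, while the arm keeps its last pose, push and grip.
It also fails if it takes over 58 s, if anything falls off the work surface, if the arm or the gripper's body presses on something with over 40 N, if the wrist force passes 120 N, or if a joint passes its speed limit or range.

### The arm

A 6-joint arm with a two-finger parallel gripper is mounted at the origin on the work surface. World frame = base frame: x ahead of the robot, y to its left, z up, the work surface at z = 0. Lengths are in m, angles in rad, forces in N, time in s.
With the tool pointing down it reaches from about 0.35 to 0.975 m from the base axis. Payload 4.9 kg.
Tool frame: the origin (TCP) lies midway between the tips of the shut fingers; the grasp point (between the pads) lies 19 mm behind it (manip.pinch_z is the distance from the TCP to the grasp point, in m); z points along the fingers, y is the direction in which the jaws open and shut (so a half turn about z gives the same grasp; the last joint's range is limited). The gripper opens to 85 mm and grips with 20 to 120 N. Pads are 22 mm wide; open, the fingers measure 114 mm over their backs; the gripper's body (76 mm by 85 mm) begins 54 mm behind the grasp point. The pads swing forward as they close: fully open they stand 13 mm farther back than shut.
Start: joints at [-1.28, 0.053, 1.613, -0, 1.476, -0.119], TCP at [0.249, -0.573, 0.231] pointing down, gripper open.
Joint ranges: [-3.01, 3.01], [-1.01, 2.22], [0.06, 2.58], [-1.02, 4.17], [0.09, 2.62], [-3.14, 3.14]. Speed limits (rad/s): [2.57, 2.57, 3.14, 3.14, 3.14, 3.14].

### API

Orientations are given as a unit quaternion [w, x, y, z].
In Python, from plant import manip gives the robot as it stands.
- The arm moves only by the tool drive_tool, never from a script. Its argument "commands" is text: rows parted by semicolons, each of 5 numbers parted by spaces: the finger opening in mm, from 0 to 85.4, then the shift along the tool's x, y, z in units of 30 mm (1.0 is 30 mm), then the turn about the tool's z in degrees. A call has exactly 8 rows; each row shifts and turns the commanded pose from where the row before left it, along the tool's axes as they then stand; what a row does not reach is not made up. A row lasts 1/8 s, in which the tool goes at most 62.5 mm and 10.7 degrees, less where a joint would pass 70% of its speed; a pose out of reach is approached as far as the arm can. A call is refused whole if a number of a shift passes 1 or a number of a turn 10.7, either way. A call with a gripper value outside its range is refused whole. The fingers move at their own pace and stop on an object; the grip force is fixed at half the most. Time passes only in rows, so rows that do not move let the fingers close, or fill a call up. It gives the time, the measured TCP pose, the force and the opening at its end, in the units of the state.
- manip.state(): the state, without advancing time (a new reading comes with each control period).
- manip.grab_frame(name): name is "side" or "top" or "wrist"; returns the picture (400x640x3 uint8, red, green, blue); there is no depth.
- manip.camera_params(name): a dict with "fx", "fy", "cx", "cy" (pixels), "xyz" and "orientation" of the camera in the world. Camera axes: x right, y down, z forward; pixel columns grow to the right and rows downward; lengths in m; the calibration is good to about 2 mm. The wrist camera is an equidistant fisheye: a pixel r from the principal point sees the ray r / f radians off the axis. A picture is of the moment at which its call begins: read the wrist's pose just before it. camera_params takes no time and is no camera call; for the wrist camera it gives the pose at the moment of the call.
- manip.job_done(): hands the job in, once; it reports no verdict.
The state is a dict: "time": time; "joint_pos": joint angles; "joint_vel": joint speeds; "joint_efforts": joint torques, N m; "tool_pos": TCP position; "tool_rot": TCP orientation; "contact_force": force on the tool from outside, world axes, zero at the start; "ft_torque": the same for the moment, N m; "gripper_width": opening from 0.0 (shut) to 1.0 (fully open).
Only numpy, scipy, OpenCV 4.12 (cv2) and the standard library are available. Lean on these libraries where they do the work, as an engineer would, in place of code of your own. Each camera call takes 0.05 s, during which the arm holds its last target. There are 200 camera calls.

## Working session

There is one attempt and no reset: what is moved stays moved. The work goes in short steps, Python scripts to look and compute and a tool call to move; the robot and the scene stay as the last step left them, time stands still between calls to the robot, and variables do not carry over. Pictures are saved under pics/ and viewed, about 8 in all and at most 12, crops included, and the job is handed in when it is done.

Besides the shell and the picture viewer there is one more tool, called after "Emit:" as a command line: name --argument value ..., lists and objects as JSON in quotes. drive_tool: Moves the arm, as the interface text tells. Its arguments: {"type":"object","properties":{"commands":{"type":"string"}},"required":["commands"]}

```bash
mkdir -p pics; ls; python3 - <<'E'
from plant import manip
import cv2,numpy as np
for n in("top","side"):
    im=manip.grab_frame(n); cv2.imwrite(f"pics/{n}0.png",im[:,:,::-1]); print(n,manip.camera_params(n))
print(manip.state())
E
```

```text
pics
top {'fx': 515.5120296506295, 'fy': 515.5120296506295, 'cx': 315.65837881313007, 'cy': 205.70981923080515, 'xyz': array([ 0.27697113, -0.03803322,  1.42973548]), 'orientation': array([-0.04830031,  0.71339901, -0.69629314,  0.06248843])}
side {'fx': 445.45370339029074, 'fy': 445.45370339029074, 'cx': 313.909984575024, 'cy': 192.08085079013534, 'xyz': array([-0.01061646,  0.88672817,  1.0864691 ]), 'orientation': array([ 0.09747644, -0.23025733,  0.88877894, -0.38412486])}
{'time': 0.1, 'joint_pos': array([-1.27997683e+00,  5.32850076e-02,  1.61417033e+00, -5.01569975e-06,
        1.47603373e+00, -1.19006497e-01]), 'joint_vel': array([ 7.92031551e-04,  7.98962142e-05, -3.04540844e-03, -3.22429998e-04,
        1.63247955e-03, -2.93879980e-04]), 'joint_efforts': array([ 9.31795876e-04, -3.94906032e+01, -3.71362424e+01, -6.03194917e-05,
        3.88646673e-03, -1.30751746e-05]), 'tool_pos': array([ 0.24885932, -0.57268746,  0.23018144]), 'tool_rot': array([-9.44499564e-04,  9.79078203e-01,  2.03482122e-01, -8.38444545e-05]), 'contact_force': array([-0.82784564, -0.34185517,  0.71301434]), 'ft_torque': array([-0.07015469,  0.04209733, -0.04078753]), 'gripper_width': 0.9988430411984898}
```

View pics/top0.png

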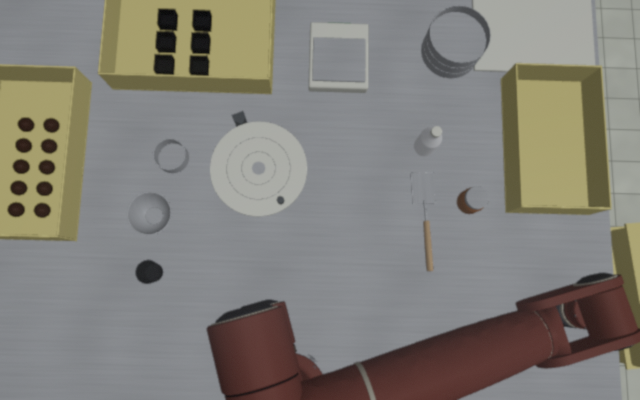

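View pics/side0.png

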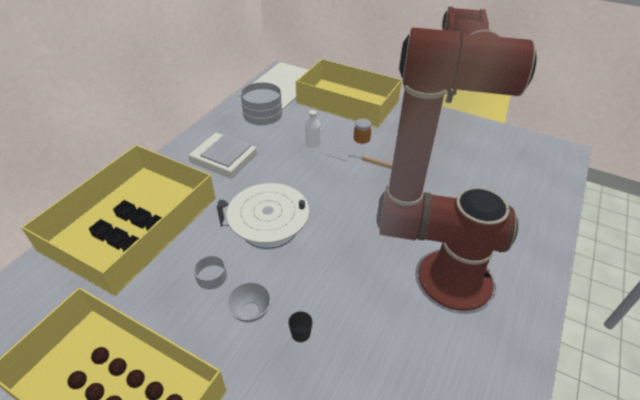

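```bash
cat > h.py <<'E'
from plant import manip
import cv2,numpy as np
from scipy.spatial.transform import Rotation as R
def ray(n,px,z):
    c=manip.camera_params(n); q=c["orientation"]; M=R.from_quat(np.r_[q[1:],q[0]]).as_matrix()
    d=M@np.array([(px[0]-c["cx"])/c["fx"],(px[1]-c["cy"])/c["fy"],1]); return c["xyz"]+d*(z-c["xyz"][2])/d[2]
def pix(n,p):
    c=manip.camera_params(n); q=c["orientation"]; M=R.from_quat(np.r_[q[1:],q[0]]).as_matrix()
    v=M.T@(np.array(p)-c["xyz"]); return np.array([c["fx"]*v[0]/v[2]+c["cx"],c["fy"]*v[1]/v[2]+c["cy"]])
def blobs(m,amin):
    k,_,s,c=cv2.connectedComponentsWithStats(m.astype(np.uint8)); return [(s[i,4],c[i]) for i in range(1,k) if s[i,4]>=amin]
def totool(dw):
    s=manip.state(); q=s["tool_rot"]; return R.from_quat(np.r_[q[1:],q[0]]).as_matrix().T@np.array(dw)/0.03
E
python3 - <<'E'
from h import *
im=cv2.imread("pics/top0.png"); g=im.max(2)
print(im[168,235],im[118,240],im[200,281],im[168,200], im[140,259])
roi=np.zeros_like(g); cv2.circle(roi,(259,168),75,1,-1)
w=((im.min(2)>195)&(roi>0)).astype(np.uint8)
c=max(cv2.findContours(w,cv2.RETR_EXTERNAL,cv2.CHAIN_APPROX_NONE)[0],key=cv2.contourArea)
print(cv2.fitEllipse(cv2.convexHull(c)),cv2.contourArea(c))
e=cv2.fitEllipse(cv2.convexHull(c)); C=ray("top",e[0],.078); print("C",C)
for a,p in blobs((g<110)&(roi>0),8): print(a,p,ray("top",p,.092),ray("top",p,.09))
cv2.imwrite("pics/crop.png",cv2.resize(im[100:240,190:330],None,fx=4,fy=4,interpolation=cv2.INTER_CUBIC))
E
```

```text
[166 172 170] [73 70 67] [81 78 74] [142 139 137] [166 171 170]Traceback (most recent call last):
  File "<stdin>", line 6, in <module>
ValueError: max() iterable argument is empty
```

```bash
python3 - <<'E'
from h import *
im=cv2.imread("pics/top0.png"); g=im.max(2); i16=im.astype(int)
roi=np.zeros_like(g); cv2.circle(roi,(259,168),62,1,-1)
w=((i16[:,:,2]-i16[:,:,0]>1)&(i16[:,:,1]>150)&(roi>0)).astype(np.uint8)
w=cv2.morphologyEx(w,cv2.MORPH_OPEN,np.ones((3,3)))
c=max(cv2.findContours(w,cv2.RETR_EXTERNAL,cv2.CHAIN_APPROX_NONE)[0],key=cv2.contourArea)
e=cv2.fitEllipse(cv2.convexHull(c)); print(e); C=ray("top",e[0],.078); print("C",C)
cap=[(a,p,ray("top",p,.078)) for a,p in blobs((abs(i16[:,:,1]-i16[:,:,0])<=4)&(g<160)&(cv2.circle(np.zeros_like(g),(259,168),12,1,-1)>0),20)]; print("cap",cap)
for a,p in blobs((g<115)&(roi>0),8): print(a,p,ray("top",p,.092),ray("top",p,.1))
o=im.copy(); cv2.drawContours(o,[c],-1,(0,0,255),1)
cv2.imwrite("pics/crop.png",cv2.resize(o[100:240,190:330],None,fx=4,fy=4,interpolation=cv2.INTER_CUBIC))
E
```

```text
((258.0890197753906, 168.5316619873047), (93.8231201171875, 96.31465148925781), 79.77808380126953)
C [0.58788333 0.09367826 0.078     ]
cap [(np.int32(140), array([258.10714286, 167.73571429]), array([0.59006734, 0.09371701, 0.078     ]))]
157 [239.15286624 118.17197452] [0.72193581 0.14867841 0.092     ] [0.71927481 0.14756182 0.1       ]
40 [280.2  199.95] [0.50176267 0.03097501 0.092     ] [0.50041836 0.03056232 0.1       ]
```

View pics/crop.png

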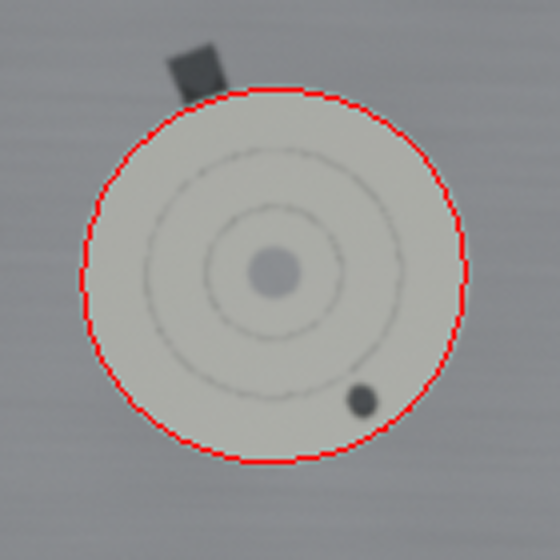

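Emit:
drive_tool --commands "0 0.99 -0.88 0 0;0 0.99 -0.88 0 0;0 0.99 -0.88 0 0;0 0.99 -0.88 0 0;0 0.99 -0.88 0 0;0 0.99 -0.88 0 0;0 0.99 -0.88 0 0;0 0.99 -0.88 0 0"

```text
time: 1.1
tool_pos: [0.3829, -0.2834, 0.2308]
tool_rot: [-0.0, 0.979, 0.203, -0.0]
contact_force: [0.5, 0.3, -0.1]
gripper_width: 0.003
```

Emit:
drive_tool --commands "0 0.99 -0.88 0 0;0 0.99 -0.88 0 0;0 0.99 -0.88 0 0;0 0.99 -0.88 0 0;0 0.99 -0.88 0.2 0;0 0.99 -0.88 0.4 0;0 0.99 -0.88 0.4 0;0 0.9 -0.88 0 0"

```text
time: 2.1
tool_pos: [0.5135, 0.0039, 0.1994]
tool_rot: [-0.0, 0.979, 0.204, -0.001]
contact_force: [0.8, 0.3, -0.7]
gripper_width: -0.004
```

```bash
python3 - <<'E'
from h import *
for n in("top","side"):
    im=manip.grab_frame(n); cv2.imwrite(f"pics/{n}1.png",im[:,:,::-1])
a=cv2.imread("pics/top1.png")[60:300,140:440];b=cv2.imread("pics/side1.png")[120:360,160:460]
cv2.imwrite("pics/c1.png",cv2.resize(np.hstack([a,b]),(800,320)))
s=manip.state(); p=s["tool_pos"]; print(s["time"],p,s["tool_rot"],s["contact_force"])
print(totool(np.array([.5157,.0049,.088])-p))
C=np.array([.5895,.0935,.078]);f=np.radians(22.4)
for n in("top","side"): print(n,pix(n,C),pix(n,C+[.108*np.cos(f),.108*np.sin(f),.014]),pix(n,[.5015,.031,.092]))
E
```

```text
2.2 [0.51423069 0.00508158 0.20040225] [-7.00981546e-04  9.78676722e-01  2.05404569e-01 -5.87386658e-04] [-0.04497537 -0.85208316 -0.09929785]
[0.04563956 0.03127791 3.74665811]
top [258.17978335 167.9445262 ] [243.83751522 129.99794516] [280.18715545 200.04826173]
side [268.13650189 210.47661739] [234.15404844 204.49415031] [302.08501318 204.72661598]
```

View pics/c1.png

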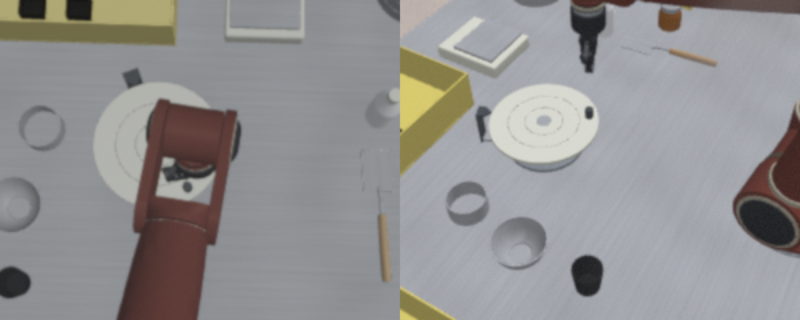

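```bash
cat >> h.py <<'E'
C=np.array([.5895,.0935,.078]); F=np.radians(22.4)
def plane(n,z=.092):
    c=manip.camera_params(n); q=c["orientation"]; M=R.from_quat(np.r_[q[1:],q[0]]).as_matrix()
    u,v=np.meshgrid(np.arange(640),np.arange(400))
    d=np.stack([(u-c["cx"])/c["fx"],(v-c["cy"])/c["fy"],np.ones(u.shape)],-1)@M.T
    return (c["xyz"]+d*((z-c["xyz"][2])/d[...,2])[...,None])[...,:2]-C[:2]
P=plane("side"); RR=np.hypot(P[...,0],P[...,1])
def peg(im): # wheel-angle candidates: (area, angle, radius)
    m=(im.max(2)<110)&(RR<.123)&(RR>.085)
    out=[]
    for a,p in blobs(m,15):
        x,y=ray("side",p,.092)[:2]-C[:2]; out.append((int(a),round((np.arctan2(y,x)-F)%(2*np.pi),3),round(np.hypot(x,y),4)))
    return out
E
python3 - <<'E'
from h import *
for f in("side0","side1"):
    im=cv2.imread(f"pics/{f}.png"); print(peg(im))
i=im.astype(int); roi=cv2.ellipse(np.zeros((400,640),np.uint8),(268,212),(55,40),0,0,360,1,-1)
m=((abs(i[:,:,1]-i[:,:,0])<=4)&(im.max(2)<165)&(RR<.03))
for a,p in blobs(m,10): print("cap",a,p,ray("side",p,.078))
for a,p in blobs((im.max(2)<110)&(RR>.118)&(RR<.2)&(roi>-1),15): print(a,p,ray("side",p,.09))
q=im[180:240,205:320]; cv2.imwrite("pics/c2.png",cv2.resize(q,None,fx=6,fy=6,interpolation=cv2.INTER_CUBIC))
E
```

```text
[(43, np.float64(3.384), np.float64(0.1058))]
[(41, np.float64(3.382), np.float64(0.106))]
135 [220.94814815 210.02222222] [0.71213257 0.17308299 0.09      ]
```

View pics/c2.png

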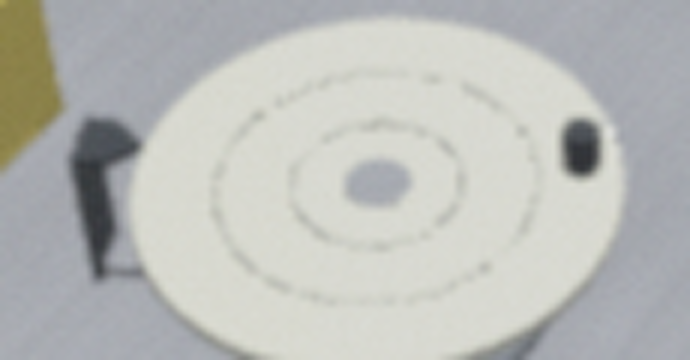

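Emit:
drive_tool --commands "0 0.05 0.03 0.6 0;0 0 0 0.6 0;0 0 0 0.6 0;0 0 0 0.6 0;0 0 0 0.6 0;0 0 0 0.5 0;0 0 0 0.25 0;0 0 0 0 0"

```text
time: 3.2
tool_pos: [0.5156, 0.0023, 0.0883]
tool_rot: [-0.0, 0.979, 0.204, -0.0]
contact_force: [-0.0, -0.4, 0.5]
gripper_width: -0.001
```

```bash
python3 - <<'E'
from h import *
p=ray("side",(205+140/6-.4,180+145/6-.4),.091)[:2]-C[:2]; print(np.hypot(*p),np.degrees(np.arctan2(p[1],p[0])))
print(pix("side",C+[.125*np.cos(F),.125*np.sin(F),.013]))
im=manip.grab_frame("side")[:,:,::-1]; s=manip.state(); print(s["time"],s["tool_pos"],peg(im),totool(np.array([.5157,.0049,.088])-s["tool_pos"]))
E
```

```text
0.12871463692804555 21.58135269725651
[228.93009111 204.27091801]
3.25 [0.51607475 0.00222833 0.08898747] [(84, np.float64(3.573), np.float64(0.1089))] [ 0.02402678 -0.08666227  0.03290573]
```

Emit:
drive_tool --commands "0 0 -0.4 0 0;0 0 -1 0 0;0 0 -1 0 0;0 0 -0.3 0 0;0 0 0 0 0;0 0 0 -0.8 0;0 0 0 -0.8 0;0 0 0 0 0"

```text
time: 4.25
tool_pos: [0.4857, 0.0758, 0.1393]
tool_rot: [0.001, 0.979, 0.203, 0.003]
contact_force: [-0.1, 0.1, 0.4]
gripper_width: -0.002
```

```bash
python3 - <<'E'
from h import *
for k in range(5):
    t=manip.state()["time"]; im=manip.grab_frame("side")[:,:,::-1]; print(t,peg(im))
s=manip.state(); p=s["tool_pos"];print(s["time"],p)
# hover target: r=50mm in direction 235deg world
a=np.radians(235); T=C+[.05*np.cos(a),.05*np.sin(a),.008]; print(T,totool(T-p))
cv2.imwrite("pics/s2.png",im)
E
```

```text
4.25 [(138, np.float64(3.763), np.float64(0.1037)), (42, np.float64(1.084), np.float64(0.1075))]
4.3 [(138, np.float64(3.748), np.float64(0.1036)), (44, np.float64(0.965), np.float64(0.1076))]
4.35 [(141, np.float64(3.734), np.float64(0.1036)), (44, np.float64(0.848), np.float64(0.1086))]
4.4 [(143, np.float64(3.728), np.float64(0.1034)), (42, np.float64(0.733), np.float64(0.1088))]
4.45 [(147, np.float64(3.724), np.float64(0.1037)), (42, np.float64(0.613), np.float64(0.109))]
4.5 [0.48275511 0.0762947  0.13532086]
[0.56082118 0.0525424  0.086     ] [2.07573716 1.76369991 1.63762695]
```

Emit:
drive_tool --commands "0 0.7 0.6 0 0;0 0.7 0.6 0 0;0 0.68 0.56 0 0;0 0 0 0.5 0;0 0 0 0.5 0;0 0 0 0.4 0;0 0 0 0.2 0;0 0 0 0 0"

```text
time: 5.5
tool_pos: [0.5611, 0.0531, 0.0881]
tool_rot: [-0.0, 0.979, 0.204, -0.001]
contact_force: [-0.2, 0.0, -0.4]
gripper_width: 0.003
```

```bash
cat > m.py <<'E'
from h import *
import sys,json,os
from scipy.integrate import solve_ivp
from scipy.optimize import least_squares
L=json.load(open("log.json")) if os.path.exists("log.json") else [[4.25,1.084],[4.3,.965],[4.35,.848],[4.4,.733],[4.45,.613]]
for k in range(int(sys.argv[1])):
    t=manip.state()["time"]; im=manip.grab_frame("side")[:,:,::-1]; b=peg(im); print(t,b)
    b=[x for x in b if 25<x[0]<60 and .104<x[2]<.112]
    if b: L.append([t,b[0][1]])
json.dump(L,open("log.json","w")); L=np.array(L); t=L[:,0]; th=np.unwrap(L[:,1])
th=L[:,1]-2*np.pi*(t>4.7)
def pos(p,tt):
    a,w,c,d=p; k=c; g=w+d/k # w'=-(k w + d), magnitude
    s=tt-4.35; return a-(g*(1-np.exp(-k*s))/k-d/k*s), g*np.exp(-k*s)-d/k
pr=[.85,2.35,.12,.08]
r=least_squares(lambda p:np.r_[(pos(p,t)[0]-th)/.01,(p[2]-.12)/.01,(p[3]-.08)/.01],pr); print(r.x,np.round((pos(r.x,t)[0]-th)[-8:],3))
g=np.arange(4.35,14,.001); q,w=pos(r.x,g); i=np.argmin(abs(q+2*np.pi)); print("pass at",g[i],"w",w[i])
s=manip.state(); print(s["time"],s["tool_pos"],s["contact_force"])
E
python3 m.py 6
```

```text
5.5 [(108, np.float64(4.508), np.float64(0.1038))]
5.55 [(100, np.float64(4.496), np.float64(0.1037))]
5.6 [(100, np.float64(4.499), np.float64(0.1036))]
5.65 [(105, np.float64(4.489), np.float64(0.1037))]
5.7 [(125, np.float64(4.448), np.float64(0.1037))]
5.75 [(143, np.float64(4.406), np.float64(0.104))]
[0.84769575 2.34790065 0.11998154 0.07999211] [ 0.     0.001 -0.    -0.002  0.002]
pass at 8.537000000001399 w 1.157431388340998
5.8 [0.56226693 0.05293139 0.08949629] [-1.15199951 -0.61257366  0.33618758]
```

Emit:
drive_tool --commands "0 0 0 0.1 0;0 0 0 0.1 0;0 0 0 0 0;0 0 0 0 0;0 0 0 0 0;0 0 0 0 0;0 0 0 0 0;0 0 0 0 0"

```text
time: 6.8
tool_pos: [0.5618, 0.053, 0.0828]
tool_rot: [-0.0, 0.979, 0.203, 0.0]
contact_force: [0.1, 0.2, 0.6]
gripper_width: -0.0
```

```bash
python3 m.py 12
```

```text
6.8 [(103, np.float64(4.498), np.float64(0.1036)), (44, np.float64(2.29), np.float64(0.1056))]
6.85 [(104, np.float64(4.496), np.float64(0.1037)), (42, np.float64(2.206), np.float64(0.1052))]
6.9 [(104, np.float64(4.496), np.float64(0.1037)), (46, np.float64(2.123), np.float64(0.1054))]
6.95 [(104, np.float64(4.496), np.float64(0.1037)), (41, np.float64(2.049), np.float64(0.1058))]
7.0 [(104, np.float64(4.496), np.float64(0.1037)), (39, np.float64(1.962), np.float64(0.1061))]
7.05 [(104, np.float64(4.496), np.float64(0.1037)), (44, np.float64(1.882), np.float64(0.1056))]
7.1 [(104, np.float64(4.496), np.float64(0.1037)), (44, np.float64(1.805), np.float64(0.1055))]
7.15 [(104, np.float64(4.496), np.float64(0.1037)), (45, np.float64(1.725), np.float64(0.1061))]
7.2 [(104, np.float64(4.496), np.float64(0.1037)), (44, np.float64(1.645), np.float64(0.1065))]
7.25 [(104, np.float64(4.496), np.float64(0.1037)), (39, np.float64(1.567), np.float64(0.1061))]
7.3 [(104, np.float64(4.496), np.float64(0.1037)), (44, np.float64(1.493), np.float64(0.1066))]
7.35 [(104, np.float64(4.496), np.float64(0.1037)), (44, np.float64(1.417), np.float64(0.1066))]
[0.84812058 2.34499968 0.10801397 0.07335364] [-0.     0.001 -0.001  0.001  0.003  0.005  0.002  0.003]
pass at 8.370000000001342 w 1.2798233210874348
7.4 [0.56183962 0.05294677 0.08281054] [ 0.1339734  -0.08205948 -0.07982413]
```

```bash
python3 m.py 2
```

```text
7.4 [(104, np.float64(4.496), np.float64(0.1037)), (43, np.float64(1.344), np.float64(0.107))]
7.45 [(104, np.float64(4.496), np.float64(0.1037)), (44, np.float64(1.268), np.float64(0.1071))]
[0.84813352 2.34384798 0.10769803 0.0731644 ] [-0.001  0.001  0.003  0.004  0.002  0.002 -0.     0.001]
pass at 8.368000000001341 w 1.2819056910330533
7.5 [0.56181336 0.05293776 0.0827909 ] [0.11547046 0.61495735 0.75281436]
```

Emit:
drive_tool --commands "0 0 0 0 0;0 0 0 0 0;0 0 0 0 0;0 0 0 0 0;0 0 0 0 0;0 0 0 0 0;0 0 0 0.4 0;0 0 0 0 0"

```text
time: 8.5
tool_pos: [0.5672, 0.0513, 0.0779]
tool_rot: [0.003, 0.979, 0.204, 0.005]
contact_force: [-3.8, -4.6, 25.2]
gripper_width: -0.002
```

```bash
python3 - <<'E'
from h import *
for k in range(3):
    t=manip.state()["time"]; im=manip.grab_frame("side")[:,:,::-1]; print(t,peg(im))
cv2.imwrite("pics/end.png",cv2.resize(im[150:270,180:340],None,fx=4,fy=4,interpolation=cv2.INTER_CUBIC))
s=manip.state(); print(s["time"],s["tool_pos"],s["contact_force"])
E
```

```text
8.5 [(104, np.float64(4.528), np.float64(0.1035)), (41, np.float64(0.188), np.float64(0.11))]
8.55 [(105, np.float64(4.526), np.float64(0.1037)), (42, np.float64(0.184), np.float64(0.1101))]
8.6 [(104, np.float64(4.524), np.float64(0.1036)), (41, np.float64(0.184), np.float64(0.1099))]
8.65 [0.56708785 0.05136711 0.0778938 ] [-3.68676972 -4.35372214 22.64047574]
```

View pics/end.png

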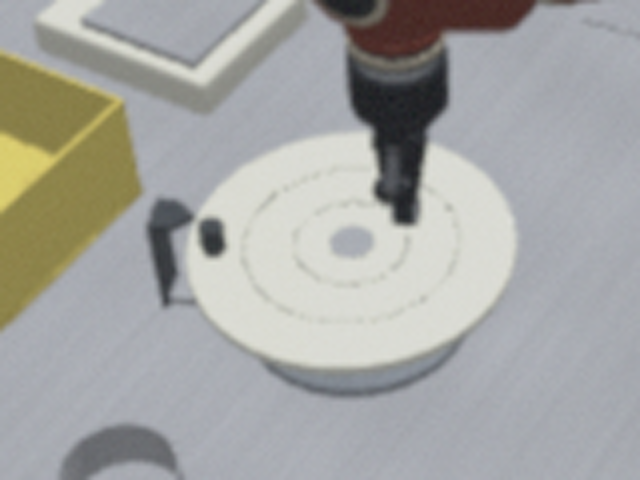

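Emit:
drive_tool --commands "0 0 0 -0.14 0;0 0 0 0 0;0 0.26 0.16 0 0;0 0.54 0.33 0 0;0 0.54 0.33 -1 0;0 0 0 -0.3 0;0 0 0 0 0;0 0 0 0 0"

```text
time: 9.65
tool_pos: [0.6068, 0.0466, 0.1121]
tool_rot: [-0.0, 0.979, 0.204, -0.001]
contact_force: [-0.0, 0.5, 1.2]
gripper_width: -0.002
```

```bash
python3 - <<'E'
from h import *
for k in range(5):
    t=manip.state()["time"]; im=manip.grab_frame("side")[:,:,::-1]; print(t,peg(im))
s=manip.state(); p=s["tool_pos"]; print(s["time"],p,s["contact_force"]); T=np.array([.5395,.0975,.083]); print(totool(T-p))
i=im.astype(int)
for a,q in blobs((im.max(2)<110)&(RR>.118)&(RR<.2),15): print(a,q,ray("side",q,.09))
E
```

```text
9.65 [(71, np.float64(4.888), np.float64(0.106)), (41, np.float64(2.368), np.float64(0.1057))]
9.7 [(71, np.float64(4.888), np.float64(0.106)), (42, np.float64(2.551), np.float64(0.1049))]
9.75 [(71, np.float64(4.888), np.float64(0.106)), (41, np.float64(2.716), np.float64(0.1049))]
9.8 [(71, np.float64(4.888), np.float64(0.106)), (38, np.float64(2.885), np.float64(0.1058))]
9.85 [(70, np.float64(4.89), np.float64(0.1063)), (39, np.float64(3.042), np.float64(0.106))]
9.9 [0.60787803 0.04650432 0.11325661] [ 0.37482241  0.44793095 -0.64819488]
[-1.41196889 -2.46681898  1.01138481]
200 [268.245 174.135] [ 0.67700533 -0.04217833  0.09      ]
134 [220.93283582 210.09701493] [0.71197285 0.17336796 0.09      ]
```

Emit:
drive_tool --commands "0 -0.47 -0.82 0 0;0 -0.47 -0.82 0 0;0 -0.47 -0.82 0 0;0 0 0 0.4 0;0 0 0 0.4 0;0 0 0 0.2 0;0 0 0 0 0;0 0 0 0 0"

```text
time: 10.9
tool_pos: [0.5408, 0.097, 0.0842]
tool_rot: [0.0, 0.979, 0.203, 0.0]
contact_force: [1.0, -0.4, 0.3]
gripper_width: -0.003
```

```bash
cat > m2.py <<'E'
from h import *
import sys,json,os
from scipy.optimize import least_squares
T0=9.75
L=json.load(open("log2.json")) if os.path.exists("log2.json") else [[9.65,2.368],[9.7,2.551],[9.75,2.716],[9.8,2.885],[9.85,3.042]]
def pos(p,tt):
    a,w,k,d=p; g=w+d/k; s=np.asarray(tt)-T0; return a+(g*(1-np.exp(-k*s))/k-d/k*s), g*np.exp(-k*s)-d/k
def fit():
    A=np.array(L); t=A[:,0]
    return least_squares(lambda p:np.r_[(pos(p,t)[0]-A[:,1])/.01,(p[2]-.108)/.01,(p[3]-.073)/.01],[2.7,3.4,.108,.073]).x
for k in range(int(sys.argv[1])):
    t=manip.state()["time"]; im=manip.grab_frame("side")[:,:,::-1]; b=peg(im); e=pos(fit(),t)[0]
    for a,th,r in b:
        th=th+2*np.pi*round((e-th)/2/np.pi)
        if 25<a<60 and .103<r<.112 and abs(th-e)<.3: L.append([t,th])
print(b); json.dump(L,open("log2.json","w")); p=fit(); A=np.array(L); print(p,len(L),np.round(pos(p,A[:,0])[0]-A[:,1],3)[-8:])
g=np.arange(T0,30,.001); q,w=pos(p,g)
for n in (1,2,3):
    i=np.argmin(abs(q[w>0]-2*np.pi*n)); print(n,g[i],"w",w[i],q[i]-2*np.pi*n)
s=manip.state(); print(s["time"],s["tool_pos"],s["contact_force"])
E
python3 m2.py 10
```

```text
[(176, np.float64(4.582), np.float64(0.1026)), (43, np.float64(1.136), np.float64(0.1075))]
[2.71357106 3.28662581 0.11672862 0.07591682] 15 [-0.008  0.004  0.003 -0.     0.002  0.004  0.    -0.   ]
1 10.928999999999347 w 2.780434888024825 7.575033391216124e-05
2 13.679999999997822 w 1.8381158451685446 0.00045533837318956216
3 18.829999999994968 w 0.7137669425087507 2.4545027681455167e-05
11.4 [0.54029478 0.0972655  0.08407866] [-0.16251892 -0.41651986  0.70740273]
```

Emit:
drive_tool --commands "0 0 0 0.1 0;0 0 0 0 0;0 0 0 0 0;0 0 0 0 0;0 0 0 0 0;0 0 0 0 0;0 0 0 0 0;0 0 0 0 0"

```text
time: 12.4
tool_pos: [0.5403, 0.0972, 0.081]
tool_rot: [0.0, 0.979, 0.203, 0.0]
contact_force: [-1.0, -1.1, 0.3]
gripper_width: -0.001
```

Emit:
drive_tool --commands "0 0 0 0 0;0 0 0 0 0;0 0 0 0 0;0 0 0 0 0;0 0 0 0 0;0 0 0 0 0;0 0 0 0 0;0 0 0 0 0"

```text
time: 13.4
tool_pos: [0.5403, 0.0972, 0.081]
tool_rot: [-0.0, 0.979, 0.203, -0.0]
contact_force: [0.7, 0.7, -0.5]
gripper_width: 0.001
```

```bash
python3 m2.py 14
```

```text
[(182, np.float64(4.577), np.float64(0.1023)), (41, np.float64(0.709), np.float64(0.1087))]
[2.71191119 3.28142628 0.11194596 0.07902236] 29 [ 0.     0.004 -0.001  0.009  0.008  0.005  0.008  0.01 ]
1 10.928999999999347 w 2.7884127018941394 0.0005046863056668016
2 13.653999999997836 w 1.8697044092561232 0.0004613055737614502
3 18.5899999999951 w 0.7762885140230846 0.0003212081105772313
14.1 [0.54028947 0.09723552 0.08099944] [ 0.35391629 -0.15809107  0.07076869]
```

Emit:
drive_tool --commands "0 0 0 0 0;0 0 0 0 0;0 0 0 0 0;0 0 0 0 0;0 0 0 0 0;0 0 0 0 0;0 0 0 0 0;0 0 0 0 0"

```text
time: 15.1
tool_pos: [0.5403, 0.0972, 0.081]
tool_rot: [0.0, 0.979, 0.203, 0.0]
contact_force: [-0.2, 1.1, 1.0]
gripper_width: 0.001
```

Emit:
drive_tool --commands "0 0 0 0 0;0 0 0 0 0;0 0 0 0 0;0 0 0 0 0;0 0 0 0 0;0 0 0 0 0;0 0 0 0 0;0 0 0 0 0"

```text
time: 16.1
tool_pos: [0.5403, 0.0972, 0.081]
tool_rot: [-0.0, 0.979, 0.203, 0.0]
contact_force: [0.0, 0.2, 0.0]
gripper_width: -0.0
```

```bash
python3 m2.py 16
```

```text
[(182, np.float64(4.577), np.float64(0.1023))]
[2.7130194  3.27944614 0.11377743 0.07314876] 33 [ 0.009  0.007  0.01   0.011  0.002  0.004 -0.003 -0.007]
1 10.928999999999347 w 2.7870510399284987 -0.0004534516461296434
2 13.652999999997837 w 1.872961026655127 -0.0009095350304306749
3 18.532999999995134 w 0.8010436275853333 -0.00032265986163082516
16.9 [0.54030958 0.09724144 0.0810228 ] [-0.08176352  0.39333833  0.77140341]
```

```bash
python3 m2.py 9
```

```text
[(30, np.float64(5.131), np.float64(0.1081)), (182, np.float64(4.577), np.float64(0.1023))]
[2.71302537 3.2777653  0.1107534  0.08046991] 34 [ 0.008  0.011  0.012 -0.005 -0.003 -0.011 -0.014  0.017]
1 10.928999999999347 w 2.7875860384020403 -0.0009222015688266083
2 13.652999999997837 w 1.8723794091023271 0.00018316021103181868
3 18.57199999999511 w 0.7807176322022302 -0.00030342387153581285
17.35 [0.54029627 0.09723139 0.08098952] [-0.9788259   0.61790053 -0.17359927]
```

```bash
python3 m2.py 4; python3 -c "
import json,numpy as np
L=np.array(json.load(open('log2.json')))[-6:];print(L)"
```

```text
[(182, np.float64(4.577), np.float64(0.1023)), (28, np.float64(5.323), np.float64(0.1088))]
[2.71316339 3.27580125 0.10778626 0.08751535] 38 [-0.008 -0.017 -0.021  0.003  0.007  0.003  0.011  0.007]
1 10.929999999999346 w 2.7875960457012883 0.0012782478783552875
2 13.651999999997837 w 1.8723367060890737 -0.0005633338310637725
3 18.60999999999509 w 0.7610976415807776 0.0003356812507568918
17.55 [0.54031119 0.0972204  0.0810168 ] [ 0.79584673 -1.02362585  0.14826342]
[[16.25       16.55937061]
 [17.3        17.69737061]
 [17.35       17.74337061]
 [17.4        17.79637061]
 [17.45       17.83737061]
 [17.5        17.88937061]]
```

```bash
python3 m2.py 3; python3 -c "
import json,numpy as np
L=np.array(json.load(open('log2.json')))[-8:];print(L)"
```

```text
[(182, np.float64(4.577), np.float64(0.1023)), (29, np.float64(5.46), np.float64(0.1092))]
[2.71331693 3.27487952 0.10677885 0.08979562] 41 [-0.001  0.003 -0.001  0.007  0.003  0.009  0.004  0.007]
1 10.929999999999346 w 2.7876299569475744 0.0009768326678880612
2 13.651999999997837 w 1.8724145683209494 -0.0001428424307370335
3 18.619999999995084 w 0.7553879475543935 -4.2495089637384353e-05
17.7 [0.54028235 0.09724686 0.08099242] [0.7781229  0.22746108 0.20039822]
[[17.3        17.69737061]
 [17.35       17.74337061]
 [17.4        17.79637061]
 [17.45       17.83737061]
 [17.5        17.88937061]
 [17.55       17.93037061]
 [17.6        17.98337061]
 [17.65       18.02637061]]
```

Emit:
drive_tool --commands "0 0 0 0 0;0 0 0 0 0;0 0 0 0 0;0 0 0 0 0;0 0 0 0 0;0 0 0 0 0;0 0 0 0 0;0 0 0 0.22 0"

```text
time: 18.7
tool_pos: [0.5413, 0.0972, 0.0779]
tool_rot: [0.0, 0.979, 0.204, 0.0]
contact_force: [-16.5, 0.2, 37.4]
gripper_width: 0.001
```

```bash
python3 - <<'E'
from h import *
for k in range(6):
    t=manip.state()["time"]; im=manip.grab_frame("side")[:,:,::-1]; print(t,peg(im))
top=manip.grab_frame("top")[:,:,::-1]
cv2.imwrite("pics/end2.png",np.hstack([cv2.resize(x,None,fx=3.3,fy=3.3,interpolation=cv2.INTER_CUBIC) for x in (im[160:260,205:325],top[100:200,200:320])]))
for a,p in blobs((top.max(2)<115)&(cv2.circle(np.zeros((400,640),np.uint8),(250,150),60,1,-1)>0),8): print(a,p,ray("top",p,.092)[:2]-C[:2])
s=manip.state(); print(s["time"],s["tool_pos"],s["contact_force"])
E
```

```text
18.7 [(187, np.float64(4.575), np.float64(0.102)), (42, np.float64(6.271), np.float64(0.1105))]
18.75 [(187, np.float64(4.575), np.float64(0.102)), (40, np.float64(6.269), np.float64(0.1102))]
18.8 [(187, np.float64(4.575), np.float64(0.102)), (39, np.float64(6.266), np.float64(0.1104))]
18.85 [(188, np.float64(4.573), np.float64(0.1019)), (40, np.float64(6.269), np.float64(0.1102))]
18.9 [(187, np.float64(4.575), np.float64(0.102)), (41, np.float64(6.27), np.float64(0.1104))]
18.95 [(188, np.float64(4.573), np.float64(0.1019)), (41, np.float64(6.27), np.float64(0.1104))]
9 [256.  91.] [0.2105062  0.01308247]
150 [239.07333333 118.15333333] [0.13248157 0.05539405]
47 [244.0212766  129.59574468] [0.10098241 0.04071381]
3635 [242.74167813 173.3568088 ] [-0.01901977  0.03878954]
19.05 [0.54125431 0.09759543 0.07797784] [-7.63561243 -0.568565   18.90120753]
```

View pics/end2.png

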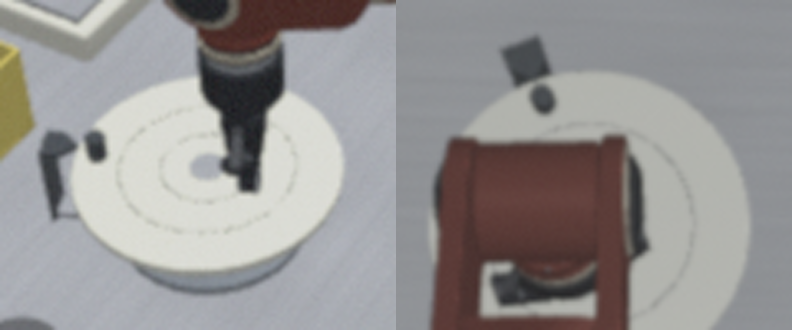

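```bash
python3 -c "
from plant import manip
print(manip.job_done())"
```

```text
the job is handed in; nothing more can be done
None
```

The turntable is parked with the peg at the pointer, the fingertip is still resting on the disc, and the job is handed in at about 19 s.

1. **First try (missed):** I flicked the peg clockwise and it passed the pointer once on its own. I then braked too early. The finger pressed with about 25 N and seemed to slip sideways, dragging the disc, so it stopped about 20 mm short of the pointer.
2. **Second try (parked):** I flicked the disc the other way with the fingertip on its flat top, to about 3.3 rad/s, and let go. The model fitted to the camera angles put two passes of the pointer on its own, at 10.9 s and 13.65 s. On the third pass, at about 0.75 rad/s, I braked with a fingertip on the flat top.

**Last checks:**
- **Peg position:** the side camera put the peg 0.013 rad before the pointer and the top camera agreed within about 0.01 rad, so it is 1–1.5 mm off. It stayed still over six pictures.
- **Turntable position:** the pointer was at the same pixels as at the start in the top view, so the stand has not shifted.
- **Force:** the second brake showed a brief 37 N vertical reading at the fingertip, then settled to about 19 N. Both are well under the 120 N wrist limit. The peak was above the 20 N the task calls harmless.

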